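# Let off the dosing gun and open the concentrate jug

### The arm

A 6-joint arm with a two-finger parallel gripper is mounted at the origin on the work surface. World frame = base frame: x ahead of the robot, y to its left, z up, the work surface at z = 0. Lengths are in mm, angles in rad, forces in N, time in s.
With the tool pointing down it reaches from about 275 to 1000 mm from the base axis. Payload 8.4 kg.
Tool frame: the origin (TCP) lies at the very end of the fingers, on their centre line; the grasp point (between the pads) lies 19 mm behind it; z points along the fingers, y is the direction in which the jaws open and shut (so a half turn about z gives the same grasp; the last joint's range is limited). The gripper opens to 85 mm and grips with 20 to 120 N. Pads are 22 mm wide; open, the fingers measure 114 mm over their backs; the gripper's body (76 mm by 85 mm) begins 54 mm behind the grasp point. The pads swing forward as they close: fully open they stand 13 mm farther back than shut.
Start: joints at [1.302, 0.353, 1.633, -0, 1.155, -0.002], TCP at [164.777, 602.89, 231.281] pointing down, gripper open.
Joint ranges: [-2.63, 2.63], [-0.92, 2.1], [0.06, 2.66], [-1.3, 4.44], [0, 2.69], [-3.02, 3.02]. Speed limits (rad/s): [2.22, 2.22, 2.79, 3.14, 3.14, 3.14].

### API

Orientations are given as [roll, pitch, yaw] about the fixed x, y, z axes, in that order (R = Rz(yaw) Ry(pitch) Rx(roll)).
In Python, from rig import readout, grab_frame, calibration, r gives the robot as it stands. The module is installed in compiled form; this text tells all that it offers.
- The arm moves only by the tool play_rows, never from a script. Its argument "rows" is a list of rows, each a list of 3 entries, a list of its own where there are three numbers: the closure in counts, from 0 (fully open) to 255 (shut), then the shift along the tool's x, y, z in cm, then the turn, a rotation vector about the tool's x, y, z in rad. In form: [[gripper, [dx, dy, dz], [rx, ry, rz]], ...]. A call has 1 to 12 rows; each row is the pose to reach, as a shift and turn from the pose commanded when the call began, along the tool's axes at that moment; what a row does not reach only later rows make up. A row lasts 1/12 s, in which the tool goes at most 41.7 mm and 7.16 degrees, less where a joint would pass 70% of its speed; a pose out of reach is approached as far as the arm can. A call with a gripper value outside its range is refused whole. The fingers move at their own pace and stop on an object; "squeeze" is the grip in N (left out, the last holds). Time passes only in rows, so rows that repeat a pose let the fingers close. It gives the time, the measured TCP pose, the force and the opening at its end, in the units of the state.
- readout.sense(): the state, without advancing time (a new reading comes with each control period).
- grab_frame(name): name is "scene" or "top"; returns (picture, depth): 400x640x3 uint8, red, green, blue; 400x640 float32, mm along the optical axis (not along the pixel's ray), 0 where there is no reading.
- calibration(name): a dict with "vfov" (degrees; the focal length in pixels is half the picture's height over the tangent of half this angle, whatever the lens; pixels are square), "cx", "cy" (the principal point, pixels), "cam_to_world" (4x4, takes a point from camera to world coordinates). Camera axes: x right, y down, z forward; pixel columns grow to the right and rows downward; lengths in mm; the calibration is good to about 2 mm. A picture is of the moment at which its call begins. calibration takes no time and is no camera call.
- r.sign_off(): hands the job in, once; it reports no verdict.
The state is a dict: "clock": time; "qpos": joint angles; "qvel": joint speeds; "joint_efforts": joint torques, N m; "eef_pos": TCP position; "tcp_rot": TCP orientation; "contact_force": force on the tool from outside, world axes, zero at the start; "wrist_torque": the same for the moment, N m; "opening": opening from 0.0 (shut) to 1.0 (fully open).
Only numpy, scipy, OpenCV 4.12 (cv2) and the standard library are available. Lean on these libraries where they do the work, as an engineer would, in place of code of your own. Each camera call takes 0.05 s, during which the arm holds its last target.

### The job

The dosing gun needs fresh concentrate: first squeeze the parked gun's trigger fully against its spring to let off the pressure, and let it go again. Then open the concentrate jug: press its push-and-turn safety cap down, twist it counter-clockwise until it is free, and lift it straight up. Finish while still holding the cap in the gripper, upright and steady about 8 cm above the jug's mouth, and leave everything else where it stands.

Things in the scene. Friction and masses are not known exactly. Their poses are not given: they have to be found in the camera images.
- gun: Black spray gun, fixed grip-up in a steel cradle on a 130 x 85 mm plate, left or right of the jug. Origin: centre of the plate's underside on the table; z up, x along the barrel to the brass nozzle. Grip: upright block 22 mm thick (x -41 to -19 mm), 28 mm wide, top at z = 185 mm; the trigger stands 20 mm in front of it. Barrel's top z = 84 mm; hose stub back to x = -90 mm, below z = 75 mm.
- squeeze (a point): Fixed point of the gun midway between the grip's back (x = -41 mm) and the resting trigger's front (x = +10 mm), at z = 155 mm; axes as the gun's. Grip and trigger are 51 mm across here along x, about 36 mm fully squeezed (middle then 7.5 mm further to -x). Can be squeezed from above, one finger behind the grip, one before the trigger.
- trigger (a joint): Grey sprung trigger: upright lever 9 mm thick (x), 20 mm wide, 90 mm long, hinged at its lower end (gun x = 5.5, z = 85 mm), top end at z = 175 mm. In rad: 0 at rest, grows as its upper end swings towards the grip (gun's -x), stop at 0.22 (fully squeezed). At the squeeze point 4 N starts it and 10 N squeezes it fully; it springs back when let go.
- jug: White plastic concentrate jug, 114 (x) x 84 (y) mm, shoulder rising to a 33 mm neck at z = 173 mm, carrying loop on its +x side (to x = 93 mm, below z = 140 mm). Held in a steel cradle: it is fixed and cannot move or turn. Origin: centre of the cradle's underside on the table; z up.
- cap: Grey round ribbed push-and-turn cap on the jug, diameter 57 mm, 38 mm tall, about 50 g, loose. Origin: centre of its lower rim, 187 mm above the table when locked (top at 225 mm); z up, x along the jug's x when locked. Press it down about 6 mm (at least 4.5; hard stop at 8) and, keeping it down, turn it about 60 degrees counter-clockwise seen from above; it lifts off between 46 and 76 degrees.
- seal (a joint): Hidden sprung disc in the neck (diameter 24 mm) that pushes the cap up. Value in m: 0 with the cap locked, grows as the cap is pressed down, -0.003 with the cap off. Pushes with 6 N at 0 and 1 N more per mm (12 N at 6 mm). It lifts the freed cap by up to 3 mm. Unpressed, the cap's three inner lugs are caught between teeth and end stops: it neither turns nor lifts.
- jug_mouth (a point): Centre of the jug's mouth, the upper rim of its neck, 199 mm above the table. Axes as the jug's.
- cups: Bystander: stack of paper cups, 77 mm wide, 117 mm tall. Origin under its centre.
- roll: Bystander: upright roll of brown paper, 100 mm wide and tall. Origin under its centre.
- clamshells: Bystander: stack of three white food boxes, 156 x 156 x 107 mm. Origin under its centre.
- refill: Bystander: white round bottle with an ordinary small cap, 66 mm wide, 170 mm tall. Origin under its centre.
- carton: Bystander: small cardboard carton, 90 x 130 x 70 mm. Origin under its centre.
- sponge_tub: Bystander: low round plastic tub, 60 mm wide, 45 mm tall. Origin under its centre.
- scrub_brush: Bystander: hand brush lying on the table, along its x. Origin under it.
There are look-alikes about, which are no part of the job. There is more than one size of the cap; the job needs the largest. Leave any red look-alike of the jug alone.

How it is judged:
By the outcome, as a careful person would: the job done as asked, in the order asked, and still so for the second after the job is handed in, while the arm keeps its last pose, push and grip.
It also fails if it takes over 48 s, if anything falls off the work surface, if the arm or the gripper's body presses on something with over 40 N, if the wrist force passes 120 N, or if a joint passes its speed limit or range.

## Working session

There is one attempt and no reset: what is moved stays moved. The work goes in short steps, Python scripts to look and compute and a tool call to move; the robot and the scene stay as the last step left them, time stands still between calls to the robot, and variables do not carry over. Pictures are saved under pics/ and viewed, and the job is handed in when it is done.

Besides the shell and the picture viewer there is one more tool, called after "Call:" as name([rows], argument=value, ...), one row to a line, values as JSON. play_rows: Moves the arm, as the interface text tells. Its arguments: {"type":"object","properties":{"rows":{"type":"array"},"squeeze":{"type":"number"}},"required":["rows"]}

```bash
mkdir -p pics; cat > h.py <<'E'
import numpy as np, cv2
from rig import readout, grab_frame, calibration, r
def K(n):
    c=calibration(n); f=200/np.tan(np.radians(c["vfov"])/2); return f,c["cx"],c["cy"],np.array(c["cam_to_world"])
def cloud(n,d):
    f,cx,cy,T=K(n); v,u=np.mgrid[0:400,0:640]
    P=np.stack([(u-cx)/f*d,(v-cy)/f*d,d,np.ones_like(d)],-1)@T.T
    P=P[...,:3]; P[d==0]=np.nan; return P
def onplane(n,u,v,z):
    f,cx,cy,T=K(n); d=T[:3,:3]@np.array([(u-cx)/f,(v-cy)/f,1]); o=T[:3,3]; return o+d*(z-o[2])/d[2]
def proj(n,p):
    f,cx,cy,T=K(n); q=np.linalg.inv(T)@np.append(p,1); return q[0]/q[2]*f+cx,q[1]/q[2]*f+cy
E
python3 - <<'E'
from h import *
for n in("scene","top"):
    p,d=grab_frame(n); np.savez(n+"0.npz",p=p,d=d); cv2.imwrite(f"pics/{n}0.png",p[...,::-1]); print(n,K(n)); print(calibration(n).keys())
print(readout.sense())
E
```

```text
scene (np.float64(396.8276408284003), 319.4255139924437, 197.83668296462668, array([[ 5.44290316e-01,  4.88977273e-01, -6.81651875e-01,
         1.24635871e+03],
       [ 8.38646874e-01, -3.37000015e-01,  4.27904675e-01,
        -4.51928147e+02],
       [-2.04810308e-02, -8.04569584e-01, -5.93505106e-01,
         7.62750439e+02],
       [ 0.00000000e+00,  0.00000000e+00,  0.00000000e+00,
         1.00000000e+00]]))
dict_keys(['vfov', 'cx', 'cy', 'cam_to_world'])
top (np.float64(461.612919863394), 316.3894726948014, 197.1842611237073, array([[-2.69699076e-02, -9.89813418e-01,  1.39792782e-01,
         3.12949415e+02],
       [-9.99605686e-01,  2.56105897e-02, -1.15139538e-02,
         1.78405019e+00],
       [ 7.81649037e-03, -1.40048190e-01, -9.90113835e-01,
         1.58313212e+03],
       [ 0.00000000e+00,  0.00000000e+00,  0.00000000e+00,
         1.00000000e+00]]))
dict_keys(['vfov', 'cx', 'cy', 'cam_to_world'])
{'clock': 0.1, 'qpos': array([ 1.30157738e+00,  3.53617628e-01,  1.63404595e+00,  1.91262422e-06,
        1.15519105e+00, -2.39245088e-03]), 'qvel': array([-0.0002399 , -0.0018074 , -0.00170577,  0.00167554,  0.00042792,
        0.00080326]), 'joint_efforts': array([-5.53082282e-04, -6.06359911e+01, -3.42820752e+01, -5.71299552e-05,
        3.99467535e-03,  3.91771607e-05]), 'eef_pos': array([164.67825817, 602.48070666, 230.61846537]), 'tcp_rot': array([-3.14033069e+00, -4.76803237e-06,  2.87476539e+00]), 'contact_force': array([ 0.24492244, -0.17330673,  0.77040378]), 'wrist_torque': array([ 0.00591834,  0.02030408, -0.01244925]), 'opening': 1.0013346393276614}
```

View pics/scene0.png

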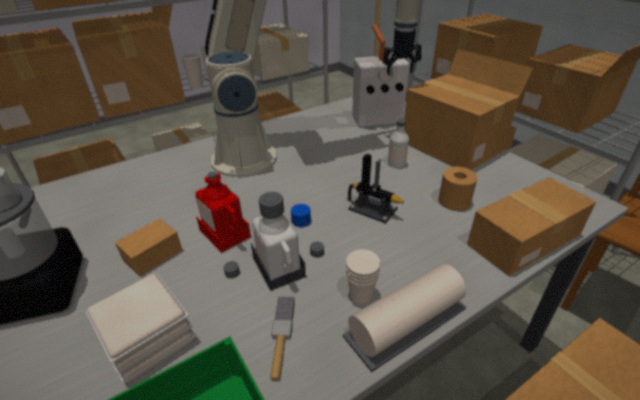

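View pics/top0.png

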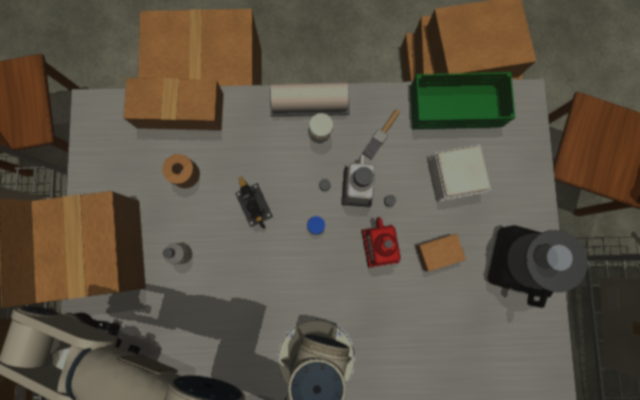

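The job's cap is the grey one on the white jug, at scene (270,206) and top (362,175). These could be mistaken for it:
- the cap on the red jug, scene (213,180) / top (388,245)
- the small loose grey caps, top (324,185) and (390,200)
- the refill bottle's cap, top (178,250)

The black gun is at top (252,203).

```bash
python3 - <<'E'
from h import *
t=np.load("top0.npz"); s=np.load("scene0.npz")
a=cv2.resize(t["p"][130:280,220:430],None,fx=3.6,fy=3.6,interpolation=cv2.INTER_CUBIC)
cv2.imwrite("pics/ct.png",a[...,::-1])
b=cv2.resize(s["p"][140:290,190:420],None,fx=3.4,fy=3.4,interpolation=cv2.INTER_CUBIC)
cv2.imwrite("pics/cs.png",b[...,::-1])
for n,D in(("top",t),("scene",s)):
    P=cloud(n,D["d"]); hsv=cv2.cvtColor(D["p"],cv2.COLOR_RGB2HSV)
    # cap top
    c=(362,175) if n=="top" else (270,200)
    m=np.zeros((400,640),bool); m[c[1]-22:c[1]+22,c[0]-25:c[0]+25]=1
    mm=m&(abs(P[...,2]-225)<8)
    q=P[mm]; print(n,"cap",mm.sum(),q.mean(0) if len(q) else 0,(q.min(0)+q.max(0))/2,np.ptp(q,0), P[c[1],c[0]])
    # gun points: above 90
    c=(252,203) if n=="top" else (373,188)
    m=np.zeros((400,640),bool); m[c[1]-45:c[1]+40,c[0]-35:c[0]+40]=1
    for lo,hi in((5,50),(50,90),(90,145),(145,172),(168,179),(180,192)):
        mm=m&(P[...,2]>lo)&(P[...,2]<hi); q=P[mm]
        if len(q): 
            (cx,cy),wh,an=cv2.minAreaRect(q[:,:2].astype(np.float32)); print(lo,hi,len(q),q.mean(0).round(1),(cx,cy),wh,an)
    mm=m&(hsv[...,1]>120)&(hsv[...,0]<30)&(hsv[...,2]>70); q=P[mm]; print("brass",mm.sum(),q.mean(0) if len(q) else 0, np.argwhere(mm).mean(0))
E
```

```text
top cap 272 [ 565.84707834 -156.84892147  224.83845877] [ 566.17274232 -156.81928805  225.1395036 ] [55.19874613 52.20503616 15.48121492] [ 567.95547013 -152.17876418  226.46495485]
5 50 779 [518.3 195.5   9.4] (535.1153564453125, 197.57650756835938) (290.6927490234375, 256.4608459472656) 0.07315703481435776
50 90 348 [522.4 201.2  74.5] (519.0697631835938, 201.71798706054688) (179.5392303466797, 48.934993743896484) 23.072551727294922
90 145 53 [501.4 190.7 114.4] (503.725830078125, 192.81874084472656) (56.90018081665039, 24.393720626831055) 22.03768539428711
145 172 25 [498.8 189.3 159. ] (500.89959716796875, 190.27774047851562) (50.227054595947266, 21.135128021240234) 22.432937622070312
168 179 34 [500.9 195.6 176. ] (500.4874267578125, 193.522705078125) (52.302955627441406, 26.73744010925293) 19.629165649414062
180 192 49 [489.2 188.6 183.9] (498.8853759765625, 194.97235107421875) (47.57292556762695, 24.301115036010742) 33.229732513427734
brass 58 [542.43315911 211.29880941  76.1396707 ] [194.01724138 247.44827586]
scene cap 352 [ 571.48471915 -159.39752164  225.2482625 ] [ 567.31
[... 266 characters left out ...]
8  72.6] (431.93438720703125, 290.2540283203125) (167.25064086914062, 325.1031494140625) 44.75498580932617
90 145 288 [484.1 228.5 112.1] (435.697265625, 309.82598876953125) (56.80913543701172, 297.72540283203125) 30.608646392822266
145 172 117 [503.7 188.1 158.3] (502.1297302246094, 192.6857452392578) (50.077415466308594, 25.51772689819336) 26.495222091674805
168 179 49 [505.4 189.1 173.4] (502.526123046875, 191.1825408935547) (51.76879119873047, 22.465566635131836) 30.995235443115234
180 192 51 [495.7 189.4 183.8] (502.39617919921875, 194.86798095703125) (48.569679260253906, 28.426681518554688) 24.916885375976562
brass 91 [539.82712901 241.57673068  69.44065487] [191.96703297 389.65934066]
```

View pics/ct.png

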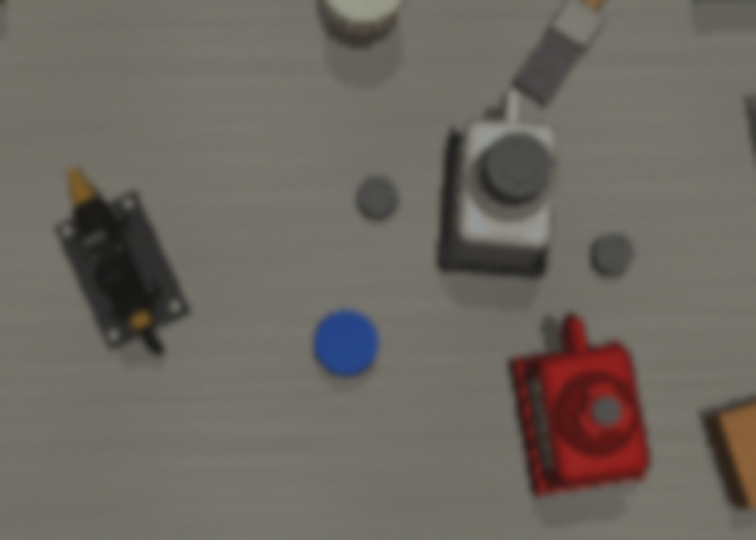

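View pics/cs.png

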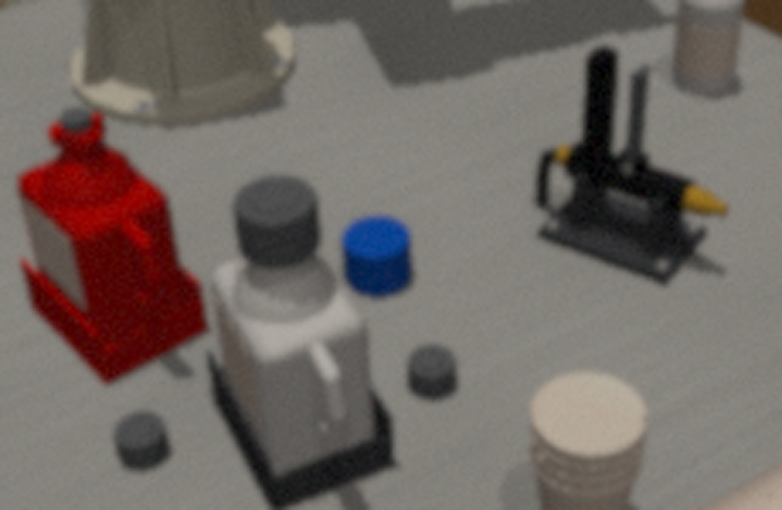

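The crops confirm the choices. The white jug carries the large grey cap, and the caps lying on the table are smaller. The gun's grip and trigger stand clear, with the nozzle pointing +x+y. I measured the cap at about (566.5, -157.4) with its top at 225. The grip and trigger middle is at about (501.5, 192) with a yaw of about 23°, and the sizes match the description.

```bash
cat >> h.py <<'E'
from scipy.spatial.transform import Rotation as Ro
def move(p,yawy,pos=None,rot=None):
    "yawy: world angle deg of tool y; tool down"
    s=readout.sense(); R0=Ro.from_euler("xyz",s["tcp_rot"] if rot is None else rot).as_matrix(); p0=s["eef_pos"] if pos is None else np.array(pos)
    a=np.radians(yawy); y=np.array([np.cos(a),np.sin(a),0]); z=np.array([0,0,-1.]); x=np.cross(y,z); R=np.stack([x,y,z],1)
    print("shift cm",(R0.T@(np.array(p)-p0)/10).round(3),"rot",Ro.from_matrix(R0.T@R).as_rotvec().round(4))
E
python3 - <<'E'
from h import *
move((494.6,189.1,240),23)
t=np.load("top0.npz");P=cloud("top",t["d"])
# extents of grip/trigger along gun axes in both views
a=np.radians(23); R=np.array([[np.cos(a),np.sin(a)],[-np.sin(a),np.cos(a)]])
for n in("top","scene"):
    D=np.load(n+"0.npz");P=cloud(n,D["d"])
    near=np.linalg.norm(P[...,:2]-[501.5,192],axis=-1)<60
    for lo,hi in((100,140),(140,172),(180,190)):
        q=P[near&(P[...,2]>lo)&(P[...,2]<hi)][:,:2]-[501.5,192]; q=q@R.T
        print(n,lo,len(q),np.percentile(q,[2,50,98],axis=0).round(1).tolist())
    q=P[near&(P[...,2]<100)&(P[...,2]>15)]
for nm,c in(("refill",(178,250)),("redcap",(388,245)),("roll",(178,168))): 
    P=cloud("top",np.load("top0.npz")["d"]); print(nm,P[c[1],c[0]])
E
```

```text
shift cm [-42.724 -31.177  -0.899] rot [-1.200e-03  6.000e-04  9.025e-01]
top 100 33 [[-25.9, -11.8], [-13.0, -2.7], [20.9, 10.9]]
top 140 28 [[-26.2, -11.7], [-20.6, -0.3], [22.4, 10.9]]
top 180 49 [[-23.6, -10.4], [-14.1, 1.7], [18.0, 13.2]]
scene 100 161 [[-22.9, -13.0], [-3.8, -6.3], [25.7, 10.1]]
scene 140 138 [[-23.3, -13.1], [-4.3, -6.8], [25.5, 9.9]]
scene 180 51 [[-22.1, -11.3], [-9.7, -0.4], [23.8, 13.1]]
refill [363.1852861  424.0809505  120.10309578]
redcap [ 358.27593649 -222.83564774  208.25405881]
roll [642.60185847 450.61763477  42.44792789]
```

Call:
play_rows([
  [0,[-3,-2,-0.9],[0,0,0.06]],
  [0,[-7,-5,-0.9],[0,0,0.16]],
  [0,[-11,-8,-0.9],[0,0,0.26]],
  [0,[-15,-11,-0.9],[0,0,0.36]],
  [0,[-19,-14,-0.9],[0,0,0.46]],
  [0,[-23,-17,-0.9],[0,0,0.56]],
  [0,[-27,-20,-0.9],[0,0,0.66]],
  [0,[-31,-22.6,-0.9],[0,0,0.75]],
  [0,[-35,-25.5,-0.9],[0,0,0.83]],
  [0,[-38,-28,-0.9],[0,0,0.88]],
  [0,[-40.5,-29.8,-0.9],[0,0,0.9]],
  [0,[-42.7,-31.2,-0.9],[0,0,0.9025]],
])

```text
clock: 1.1
eef_pos: [473.0, 214.0, 240.2]
tcp_rot: [-3.141, -0.0, 1.971]
contact_force: [0.6, 0.6, 0.1]
opening: 1.0
```

Call:
play_rows([
  [0,[0,0,0],[0,0,0]],
  [0,[0,0,0],[0,0,0]],
  [0,[0,0,0],[0,0,0]],
])

```text
clock: 1.35
eef_pos: [472.1, 215.9, 239.9]
tcp_rot: [-3.141, -0.0, 1.971]
contact_force: [-0.4, 0.7, -0.3]
opening: 1.0
```

```bash
python3 - <<'E'
from h import *
move((494.6,189.1,134),23)
p,d=grab_frame("scene"); cv2.imwrite("pics/s1.png",cv2.resize(p[100:260,280:500],None,fx=3.4,fy=3.4)[...,::-1])
E
```

```text
shift cm [-3.349  1.042 10.59 ] rot [-0.001  -0.0004 -0.0011]
```

View pics/s1.png

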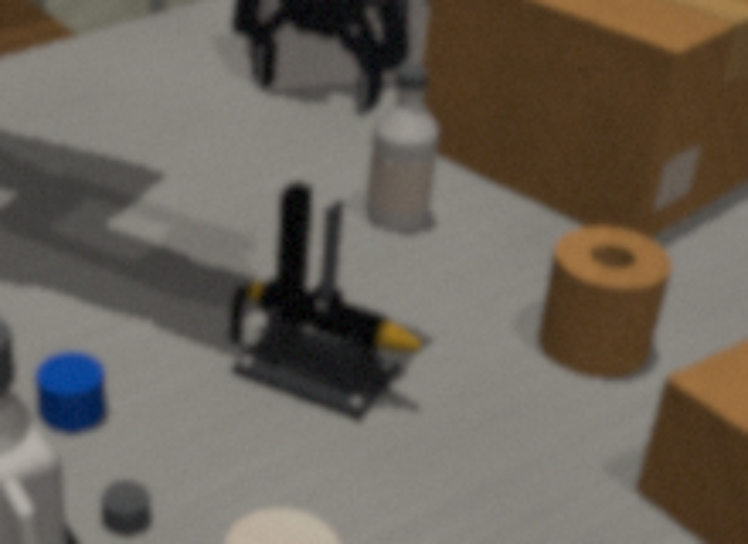

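The picture shows the gripper above and behind the gun, with the jaws lined up with the barrel and the gun untouched. The commanded pose stopped about 35 mm short, so I'll make that up and then go down.

Call:
play_rows([
  [0,[-1.2,0.4,0],[0,0,0]],
  [0,[-2.6,0.8,0],[0,0,0]],
  [0,[-3.35,1.04,0],[0,0,0]],
  [0,[-3.35,1.04,0],[0,0,0]],
  [0,[-3.35,1.04,1],[0,0,0]],
  [0,[-3.35,1.04,2.5],[0,0,0]],
  [0,[-3.35,1.04,3.5],[0,0,0]],
  [0,[-3.35,1.04,3.5],[0,0,0]],
])

```text
clock: 2.07
eef_pos: [493.2, 189.1, 202.6]
tcp_rot: [-3.137, -0.0, 1.973]
contact_force: [-0.2, -0.3, 0.2]
opening: 0.998
```

```bash
python3 - <<'E'
from h import *
move((494.6,189.1,134),23)
for n in("scene","top"):
    p,d=grab_frame(n); b=p[100:230,300:460] if n=="scene" else p[140:260,180:330]
    cv2.imwrite(f"pics/{n}2.png",cv2.resize(b,None,fx=4.4,fy=4.4)[...,::-1])
E
```

```text
shift cm [-0.061  0.157  6.863] rot [-0.0042 -0.0003  0.0007]
```

View pics/scene2.png

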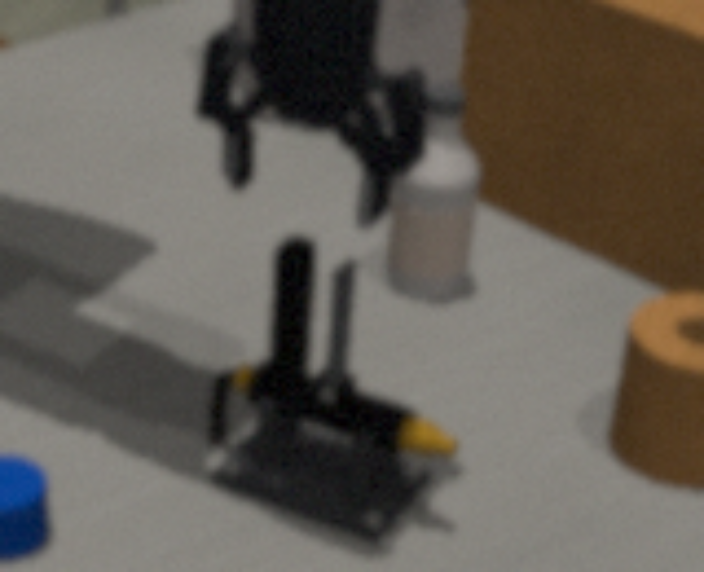

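The fingers straddle the grip and trigger: tips at crop (235,185) and (370,220), grip at about x=290 and trigger at about x=345. Going down in steps.

Call:
play_rows([
  [0,[-0.06,0.1,1],[0,0,0]],
  [0,[-0.06,0.1,2.5],[0,0,0]],
  [0,[-0.06,0.1,4],[0,0,0]],
  [0,[-0.06,0.1,5.5],[0,0,0]],
  [0,[-0.06,0.1,6.7],[0,0,0]],
  [0,[-0.06,0.1,6.7],[0,0,0]],
  [0,[-0.06,0.1,6.7],[0,0,0]],
])

```text
clock: 2.75
eef_pos: [496.1, 189.0, 138.0]
tcp_rot: [-3.141, -0.0, 1.972]
contact_force: [0.2, -0.2, 0.7]
opening: 1.001
```

Call:
play_rows([
  [60,[0,0,0],[0,0,0]],
  [60,[0,0,0],[0,0,0]],
  [110,[0,0,0],[0,0,0]],
  [110,[0,0,0],[0,0,0]],
  [110,[0,0,0],[0,0,0]],
], squeeze=30)

```text
clock: 3.17
eef_pos: [499.6, 190.4, 140.3]
tcp_rot: [3.134, 0.0, 1.972]
contact_force: [6.1, 2.3, 4.1]
opening: 0.569
```

Call:
play_rows([
  [160,[0,0,0],[0,0,0]],
  [200,[0,0,0],[0,0,0]],
  [255,[0,0,0],[0,0,0]],
  [255,[0,0,0],[0,0,0]],
  [255,[0,0,0],[0,0,0]],
  [255,[0,0,0],[0,0,0]],
  [255,[0,0,0],[0,0,0]],
  [255,[0,0,0],[0,0,0]],
], squeeze=30)

```text
clock: 3.83
eef_pos: [496.5, 189.1, 140.5]
tcp_rot: [3.14, 0.0, 1.973]
contact_force: [-7.9, -3.7, 19.4]
opening: 0.431
```

```bash
python3 - <<'E'
from h import *
s=readout.sense(); print(s["opening"],s["opening"]*85,s["contact_force"],s["eef_pos"])
p,d=grab_frame("scene"); b=p[100:230,300:460]
cv2.imwrite(f"pics/scene3.png",cv2.resize(b,None,fx=4.4,fy=4.4)[...,::-1])
E
```

```text
0.43146712446242186 36.67470557930586 [-7.91512862 -3.72838812 19.43972794] [496.49671246 189.05369946 140.490349  ]
```

View pics/scene3.png

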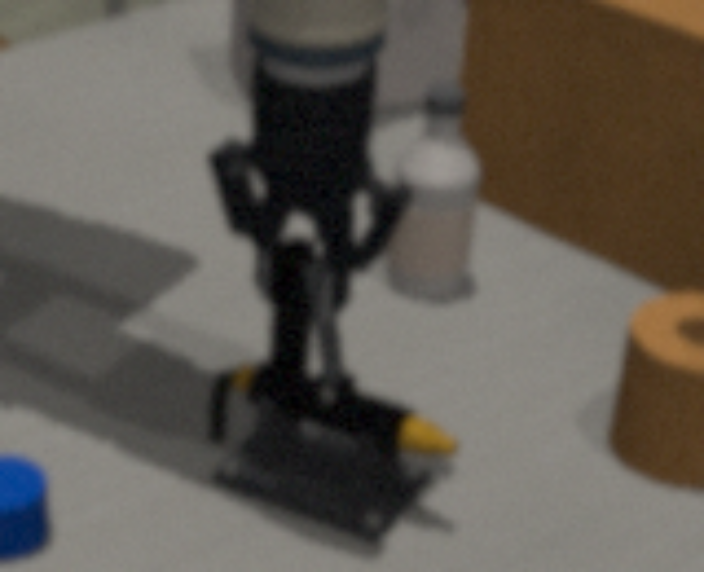

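The opening is 36.7 mm and the trigger leans towards the grip, about fully squeezed. Squeezing harder will show whether it is at its stop.

Call:
play_rows([
  [255,[0,0,0],[0,0,0]],
  [255,[0,0,0],[0,0,0]],
  [255,[0,0,0],[0,0,0]],
  [255,[0,0,0],[0,0,0]],
  [255,[0,0,0],[0,0,0]],
  [255,[0,0,0],[0,0,0]],
], squeeze=60)

```text
clock: 4.38
eef_pos: [496.1, 188.9, 140.7]
tcp_rot: [3.141, 0.0, 1.973]
contact_force: [-13.1, -5.6, 23.5]
opening: 0.418
```

Doubling the squeeze changed the opening by only 1 mm, to 35.5 mm, so the trigger is at its stop. Releasing now.

Call:
play_rows([
  [120,[0,0,0],[0,0,0]],
  [90,[0,0,0],[0,0,0]],
  [60,[0,0,0],[0,0,0]],
  [20,[0,0,0],[0,0,0]],
  [0,[0,0,0],[0,0,0]],
  [0,[0,0,0],[0,0,0]],
  [0,[0,0,0],[0,0,0]],
  [0,[0,0,0],[0,0,0]],
], squeeze=30)

```text
clock: 5.05
eef_pos: [496.1, 189.0, 138.2]
tcp_rot: [-3.141, -0.0, 1.972]
contact_force: [0.5, 0.2, -0.0]
opening: 1.004
```

Call:
play_rows([
  [0,[0,0,-1],[0,0,0]],
  [0,[0,0,-3],[0,0,0]],
  [0,[0,0,-5],[0,0,0]],
  [0,[0,0,-7.5],[0,0,0]],
  [0,[0,0,-10],[0,0,0]],
  [0,[0,0,-12.5],[0,0,0]],
  [0,[0,0,-14.5],[0,0,0]],
  [0,[0,0,-14.5],[0,0,0]],
  [0,[0,0,-14.5],[0,0,0]],
])

```text
clock: 5.8
eef_pos: [496.8, 189.3, 285.0]
tcp_rot: [3.139, 0.0, 1.972]
contact_force: [-0.7, -0.5, -1.0]
opening: 0.997
```

```bash
python3 - <<'E'
from h import *
s=readout.sense(); print(s["eef_pos"],s["qpos"].round(3))
a=np.degrees(np.arctan2(-157.4,566.5)); print(a); move((566.5,-157.4,280),a)
p,d=grab_frame("scene"); b=p[100:230,300:460]; np.savez("s4.npz",p=p,d=d)
cv2.imwrite(f"pics/scene4.png",cv2.resize(b,None,fx=4.4,fy=4.4)[...,::-1])
E
```

```text
[496.80101581 189.26496882 284.96172556] [ 0.361  0.156  1.772  0.     1.211 -0.04 ]
-15.527762402945521
shift cm [-34.634  -7.133   0.48 ] rot [ 0.0028 -0.0008  0.6725]
```

View pics/scene4.png

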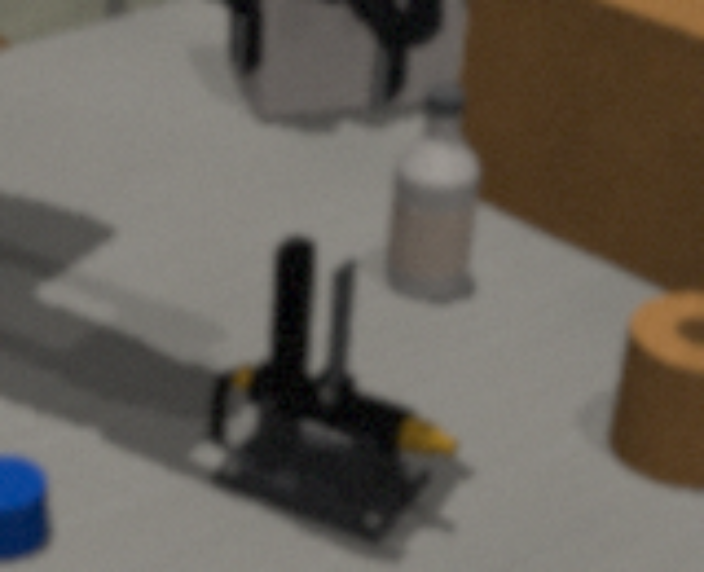

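The trigger is back at rest, with its top at crop (345,265) as before. Moving to above the cap.

Call:
play_rows([
  [0,[-2,-0.4,0],[0,0,0.05]],
  [0,[-5,-1,0.1],[0,0,0.12]],
  [0,[-8.5,-1.8,0.1],[0,0,0.2]],
  [0,[-12,-2.5,0.2],[0,0,0.28]],
  [0,[-15.5,-3.2,0.2],[0,0,0.36]],
  [0,[-19,-3.9,0.3],[0,0,0.44]],
  [0,[-22.5,-4.6,0.3],[0,0,0.51]],
  [0,[-26,-5.4,0.4],[0,0,0.57]],
  [0,[-29,-6,0.4],[0,0,0.62]],
  [0,[-32,-6.6,0.5],[0,0,0.65]],
  [0,[-34,-7,0.5],[0,0,0.67]],
  [0,[-34.6,-7.1,0.5],[0,0,0.6725]],
])

```text
clock: 6.85
eef_pos: [565.7, -159.9, 276.6]
tcp_rot: [-3.139, 0.001, 1.297]
contact_force: [-0.5, -0.5, 0.7]
opening: 0.999
```

Call:
play_rows([
  [0,[0,0,0],[0,0,0]],
  [0,[0,0,0],[0,0,0]],
  [0,[0,0,0],[0,0,0]],
])

```text
clock: 7.1
eef_pos: [565.7, -155.9, 277.8]
tcp_rot: [-3.14, -0.0, 1.301]
contact_force: [-0.6, 0.4, -0.0]
opening: 0.999
```

```bash
python3 - <<'E'
from h import *
print(readout.sense()["qpos"].round(3)); move((566.5,-157.4,188),-15.5)
for n in("scene","top"):
    p,d=grab_frame(n); b=p[110:290,170:390] if n=="scene" else p[110:260,280:460]
    cv2.imwrite(f"pics/{n}5.png",cv2.resize(b,None,fx=3.5,fy=3.5)[...,::-1])
E
```

```text
[-0.272  0.253  1.665  0.     1.224 -0.002]
shift cm [-0.123  0.132  8.976] rot [-0.0013 -0.0004  0.0007]
```

View pics/scene5.png

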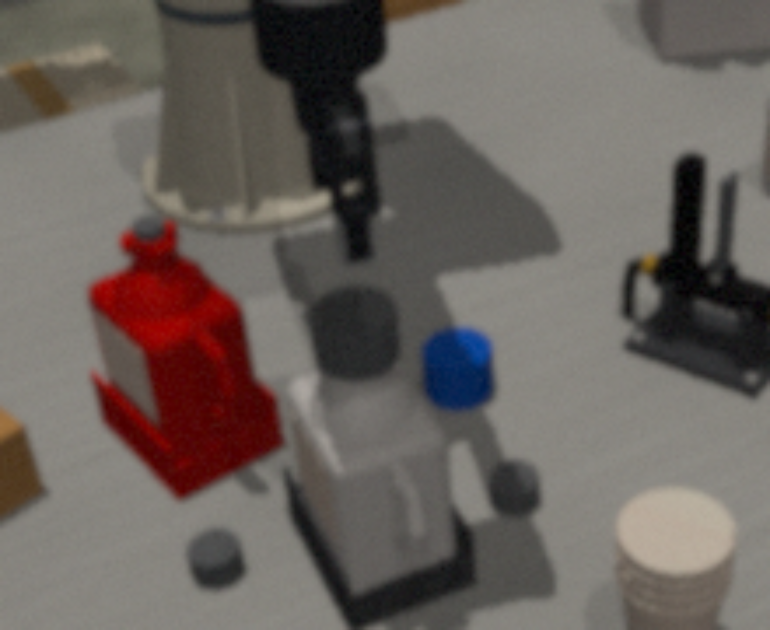

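The gripper is over the cap (cap top at crop (355,320)), with the fingers lined up front and back. Going down and gripping.

Call:
play_rows([
  [0,[-0.12,0.13,1],[0,0,0]],
  [0,[-0.12,0.13,2.5],[0,0,0]],
  [0,[-0.12,0.13,4],[0,0,0]],
  [0,[-0.12,0.13,5.5],[0,0,0]],
  [0,[-0.12,0.13,7],[0,0,0]],
  [0,[-0.12,0.13,8.2],[0,0,0]],
  [0,[-0.12,0.13,9.1],[0,0,0]],
  [0,[-0.12,0.13,9.1],[0,0,0]],
  [0,[-0.12,0.13,9.1],[0,0,0]],
])

```text
clock: 7.95
eef_pos: [566.9, -158.5, 187.0]
tcp_rot: [-3.141, 0.0, 1.3]
contact_force: [-0.1, 0.3, -0.5]
opening: 1.003
```

Call:
play_rows([
  [40,[0,0,0],[0,0,0]],
  [70,[0,0,0],[0,0,0]],
  [70,[0,0,0],[0,0,0]],
  [100,[0,0,0],[0,0,0]],
  [140,[0,0,0],[0,0,0]],
  [255,[0,0,0],[0,0,0]],
  [255,[0,0,0],[0,0,0]],
  [255,[0,0,0],[0,0,0]],
  [255,[0,0,0],[0,0,0]],
], squeeze=40)

```text
clock: 8.7
eef_pos: [567.3, -158.7, 188.2]
tcp_rot: [3.141, -0.0, 1.3]
contact_force: [-2.3, 1.0, 5.6]
opening: 0.648
```

```bash
python3 - <<'E'
from h import *
s=readout.sense(); print(s["eef_pos"],s["opening"]*85,s["contact_force"],s["wrist_torque"])
p,d=grab_frame("scene"); b=p[110:290,170:390]
cv2.imwrite(f"pics/s6.png",cv2.resize(b,None,fx=3.5,fy=3.5)[...,::-1])
E
```

```text
[ 567.31039066 -158.74249969  188.21952592] 55.10743618209524 [-2.33793046  0.98420282  5.62720754] [0.02673135 0.36072815 0.0216682 ]
```

View pics/s6.png

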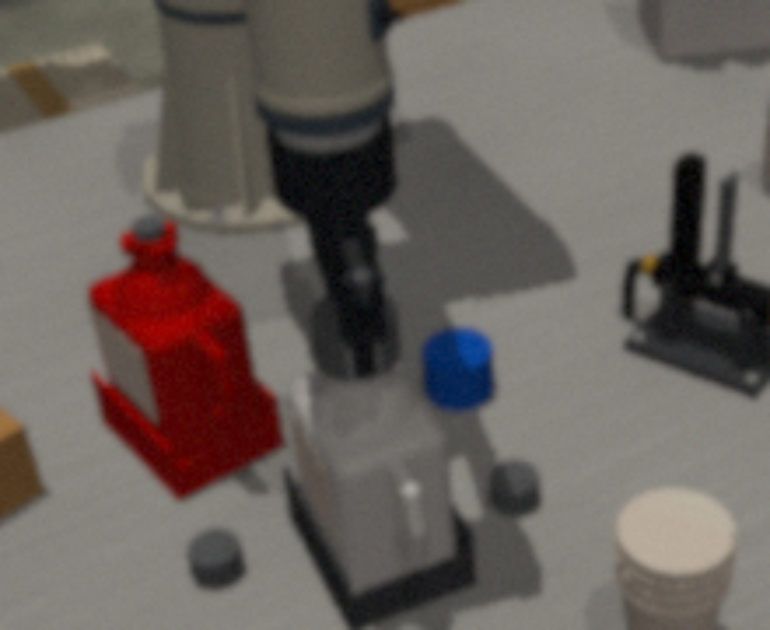

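The cap is gripped: opening 55 mm, with the pads on both sides. Pressing down with a firmer grip.

Call:
play_rows([
  [255,[0,0,0],[0,0,0]],
  [255,[0,0,0],[0,0,0]],
  [255,[0,0,0],[0,0,0]],
  [255,[0,0,0.2],[0,0,0]],
  [255,[0,0,0.4],[0,0,0]],
  [255,[0,0,0.6],[0,0,0]],
  [255,[0,0,0.75],[0,0,0]],
  [255,[0,0,0.75],[0,0,0]],
  [255,[0,0,0.75],[0,0,0]],
], squeeze=80)

```text
clock: 9.5
eef_pos: [567.3, -158.8, 181.4]
tcp_rot: [3.141, -0.0, 1.3]
contact_force: [-4.7, 1.8, 13.6]
opening: 0.635
```

The cap is pressed about 6.8 mm at 13.6 N, which matches the spring. Twisting 61° counter-clockwise, which is negative about tool z because z points down.

Call:
play_rows([
  [255,[0,0,0],[0,0,-0.05]],
  [255,[0,0,0],[0,0,-0.14]],
  [255,[0,0,0],[0,0,-0.23]],
  [255,[0,0,0],[0,0,-0.32]],
  [255,[0,0,0],[0,0,-0.41]],
  [255,[0,0,0],[0,0,-0.5]],
  [255,[0,0,0],[0,0,-0.6]],
  [255,[0,0,0],[0,0,-0.7]],
  [255,[0,0,0],[0,0,-0.8]],
  [255,[0,0,0],[0,0,-0.9]],
  [255,[0,0,0],[0,0,-1.0]],
  [255,[0,0,0],[0,0,-1.07]],
])

```text
clock: 10.5
eef_pos: [569.0, -159.1, 182.1]
tcp_rot: [3.139, 0.004, 2.375]
contact_force: [1.9, 1.4, 11.4]
opening: 0.641
```

Call:
play_rows([
  [255,[0,0,0],[0,0,0]],
  [255,[0,0,0],[0,0,0]],
  [255,[0,0,0],[0,0,0]],
])

```text
clock: 10.75
eef_pos: [569.0, -159.1, 182.1]
tcp_rot: [3.139, 0.004, 2.37]
contact_force: [0.2, 0.6, 12.2]
opening: 0.638
```

```bash
python3 - <<'E'
from h import *
s=readout.sense(); print({k:np.round(v,3) for k,v in s.items()})
E
```

```text
{'clock': np.float64(10.75), 'qpos': array([-0.275,  0.349,  1.759,  0.   ,  1.029, -1.074]), 'qvel': array([ 0.001, -0.001,  0.001,  0.001,  0.002,  0.002]), 'joint_efforts': array([-4.3800e-01, -5.0503e+01, -2.6776e+01, -1.4200e-01, -5.0000e-02,
        1.3000e-02]), 'eef_pos': array([ 568.977, -159.132,  182.078]), 'tcp_rot': array([3.139, 0.004, 2.37 ]), 'contact_force': array([ 0.158,  0.585, 12.15 ]), 'wrist_torque': array([0.13 , 0.042, 0.027]), 'opening': np.float64(0.638)}
```

It turned 61.3° with almost no residual torque and was pressed throughout. Lifting gently and watching the force.

Call:
play_rows([
  [255,[0,0,-0.3],[0,0,0]],
  [255,[0,0,-0.6],[0,0,0]],
  [255,[0,0,-0.9],[0,0,0]],
  [255,[0,0,-1.2],[0,0,0]],
  [255,[0,0,-1.5],[0,0,0]],
  [255,[0,0,-1.5],[0,0,0]],
  [255,[0,0,-1.5],[0,0,0]],
])

```text
clock: 11.33
eef_pos: [566.7, -158.6, 194.6]
tcp_rot: [-3.141, -0.001, 2.37]
contact_force: [-0.9, 0.4, -0.2]
opening: 0.635
```

The force is about 0 and the cap is already 6 mm above its locked height, so it is free. Lifting the rest of the way.

Call:
play_rows([
  [255,[0,0,-0.5],[0,0,0]],
  [255,[0,0,-1.3],[0,0,0]],
  [255,[0,0,-2.2],[0,0,0]],
  [255,[0,0,-3.2],[0,0,0]],
  [255,[0,0,-4.2],[0,0,0]],
  [255,[0,0,-5.2],[0,0,0]],
  [255,[0,0,-6.2],[0,0,0]],
  [255,[0,0,-7.2],[0,0,0]],
  [255,[0,0,-8],[0,0,0]],
  [255,[0,0,-8.5],[0,0,0]],
  [255,[0,0,-8.5],[0,0,0]],
  [255,[0,0,-8.5],[0,0,0]],
])

```text
clock: 12.33
eef_pos: [567.1, -158.7, 279.9]
tcp_rot: [3.142, 0.0, 2.37]
contact_force: [0.3, -0.6, -0.2]
opening: 0.637
```

```bash
python3 - <<'E'
from h import *
s=readout.sense(); print({k:np.round(v,3) for k,v in s.items()})
p,d=grab_frame("scene"); b=p[80:290,170:420]
cv2.imwrite(f"pics/s7.png",cv2.resize(b,None,fx=3,fy=2.8)[...,::-1])
P=cloud("scene",d)
for z in (279,317): print("expected px z",z,proj("scene",(566.5,-157.4,z)))
np.savez("s7.npz",p=p,d=d)
u,v=[int(round(x)) for x in proj("scene",(566.5,-157.4,279))]
for vv in range(v-45,v+35,3): print(vv,p[vv,u],P[vv,u].round(0))
E
```

```text
{'clock': np.float64(12.333), 'qpos': array([-0.275,  0.254,  1.659, -0.   ,  1.228, -1.074]), 'qvel': array([-0.   ,  0.009,  0.013, -0.001, -0.005,  0.   ]), 'joint_efforts': array([ 0.0000e+00, -5.5919e+01, -3.6509e+01,  0.0000e+00,  4.4000e-02,
        0.0000e+00]), 'eef_pos': array([ 567.064, -158.687,  279.871]), 'tcp_rot': array([3.142, 0.   , 2.37 ]), 'contact_force': array([ 0.253, -0.587, -0.223]), 'wrist_torque': array([-0.045, -0.057, -0.005]), 'opening': np.float64(0.637)}
expected px z 279 (np.float64(268.21176227656935), np.float64(178.60541675590622))
expected px z 317 (np.float64(266.49764561822764), np.float64(163.8911128499831))
134 [21 20 24] [ 585. -155.  395.]
137 [11 13 13] [ 584. -155.  388.]
140 [ 7 11  7] [ 592. -159.  386.]
143 [16 19 25] [ 591. -159.  379.]
146 [ 4  8 12] [ 589. -159.  371.]
149 [15 20 21] [ 590. -160.  365.]
152 [62 60 54] [33. 86. 15.]
155 [98 92 84] [52. 76. 15.]
158 [60 57 55] [ 545. -143.  316.]
161 [38 38 35] [ 559. -150.  318.]
164 [36 37 37] [ 571. -156.  319.]
167 [45 47 46] [ 580. -161.  317.]
170 [48 47 48] [ 590. -166.  317.]
173 [44 43 44] [ 590. -167.  310.]
176 [46 47 46] [ 593. -169.  305.]
179 [49 49 49] [ 590. -168.  295.]
182 [43 46 45] [ 590. -169.  288.]
185 [56 56 55] [ 589. -169.  279.]
188 [81 83 76] [226. -14.   0.]
191 [83 80 76] [246. -24.   4.]
194 [83 81 77] [256. -30.   0.]
197 [85 83 78] [272. -38.   1.]
200 [71 70 67] [289. -47.   3.]
203 [42 42 42] [ 562. -163.  211.]
206 [39 41 39] [ 570. -167.  209.]
209 [67 65 64] [ 571. -168.  201.]
212 [96 90 90] [ 574. -171.  196.]
```

View pics/s7.png

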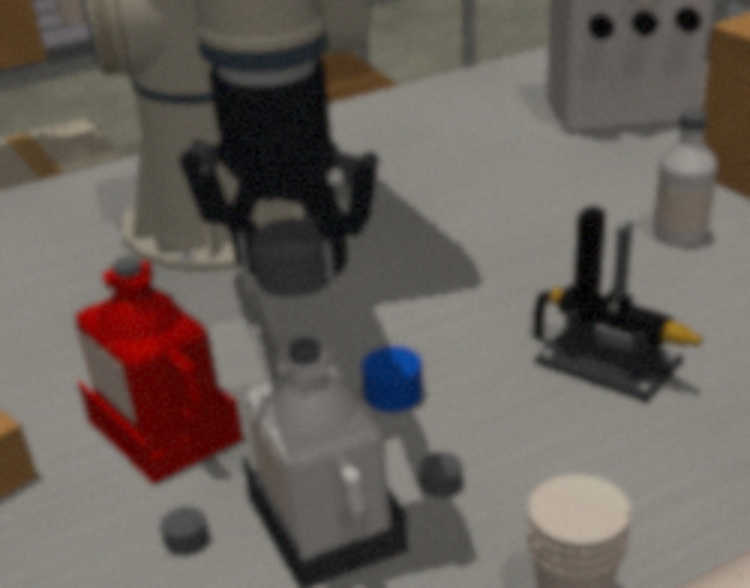

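The picture shows the cap held upright at crop (290,260) above the open neck at (305,350). Its top is at z≈317 and its rim at z≈279, which is 80 mm above the mouth. The gun, caps, cups and both jugs haven't moved. I'll let it settle and hand in.

Call:
play_rows([
  [255,[0,0,0],[0,0,0]],
  [255,[0,0,0],[0,0,0]],
  [255,[0,0,0],[0,0,0]],
  [255,[0,0,0],[0,0,0]],
  [255,[0,0,0],[0,0,0]],
  [255,[0,0,0],[0,0,0]],
])

```text
clock: 12.88
eef_pos: [567.0, -158.7, 279.7]
tcp_rot: [-3.141, -0.0, 2.37]
contact_force: [-1.1, -0.5, -0.6]
opening: 0.639
```

```bash
python3 - <<'E'
from h import *
s=readout.sense(); print(s["clock"],s["eef_pos"],s["opening"],abs(s["qvel"]).max())
print(r.sign_off())
E
```

```text
12.8833 [ 567.04363971 -158.66555446  279.67761464] 0.6387568368302003 0.0004949551184409262
the job is handed in; nothing more can be done
None
```

The job is done and handed in at 12.9 s. The gripper is holding the cap upright and still, about 80 mm above the jug's mouth.

- **Gun:** I squeezed the trigger to its stop and let it go. The opening was 36.7 mm at 30 N and only 1 mm less at 60 N. The picture afterwards shows the trigger back at rest.
- **Cap:** I pressed it about 6.8 mm (13.6 N), turned it 61° counter-clockwise and lifted it straight up. By about 6 mm above its locked height there was no pull left, so it was free.
- **Last checks:** The cap's top is at z ≈ 317 mm and its rim at z ≈ 279 mm, the gripper is steady, and nothing else in view looked moved. No check failed.
- **Small deviations:** The first long move stopped about 35 mm short of the gun, in free air, and I corrected it before going down. The arm rode up about 2 mm during the squeeze.

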